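# Hang the diving whale on the sprung toy hanger

### The job

Pick up the wooden whale and hang it by the strap hook at its tail on the arm of the sprung toy hanger, between the two wooden collars, so that it dives head down in its natural balance. The arm gives under the weight, so let it down slowly and keep hold until the arm carries the whole weight, then let go gently: the arm must not drop or bounce and the whale must not swing. Leave everything else on the dresser where it is.

Things in the scene. Friction and masses are not known exactly. Their poses are not given: they have to be found in the camera images.
- whale_center (a point): Balance point of the wooden whale: a flat pale-wood toy, 32 mm thick with flat parallel sides, 180 mm long, 66 mm high without the hook, standing on its belly. Point 43 mm above its underside, mid thickness. Whale axes: x across the thickness, y from round head to tail, z up as it stands. A steel strap hook rises above the tail. Its weight, 0.15 to 0.35 kg, varies unseen.
- whale_grip (a point): A good place to grip the whale: over its back near the head, mid thickness (32 mm across its x), 47 mm above its underside, 19 mm below the top of its back, 30 mm from the balance point towards the head. The sides are flat from the head tip (48 mm headward of here, a round end of 33 mm radius) to the tail root (65 mm tailward). Held here the tail may sag a little.
- whale_hook (a point): Centre of the hook's bend, 95 mm tailward of and 83 mm above the grip point. Strap 12 mm wide (whale x), 4 mm thick, bent in the whale's yz plane, inner radius 12.5 mm. Its mouth looks down and headward, 38 deg off vertical: straight down when the whale hangs in balance, turned about its +x (tail up, head about 38 deg down). Shank on the tail side, to the tail, 78 mm below the bend.
- hanger_seat (a point): Seat on the axis of the hanger's arm, half-way between two wooden collars (18 mm across, 6 mm thick, 26 mm clear between), 270 mm above the dresser unloaded. The arm is a level steel bar, 10 mm across, that runs along this point's x: free tip to -x, post to +x. Hung, the hook's bend centre is 7.5 mm below this point and the whale's x lies along the arm's x, head to the arm's -y.
- hanger_arm (a joint): How far the whole arm has sunk (straight down, staying level) on its sprung post, in m: 0 at rest on its upper stop, at most 0.065, growing downward. It begins to give at 0.15 N and sinks 12.5 mm for each further newton: the whale sinks it by some 17 to 42 mm.
- whale_lip (a point): End of the hook's free lip, on the head side: 19 mm from the bend centre along the mouth's direction and 21.5 mm across it (the last 13 mm flare outward). Between lip and back about 40 mm is free; the hanger's arm is too near the back to enter from below, and goes in there endwise, along the whale's x, with the bend centre some 42 mm above the arm's axis. The whale's axes.
- hanger_tip (a point): End ball (12 mm across) of the hanger's arm, 45 mm to -x of the seat. The other end, 127 mm to +x of the seat, is the post: 22 mm across, on a round foot 120 mm across and 20 mm high, fixed to the dresser. x along the arm from tip to post, z up.
- boat_center (a point): Toy sailboat of the same pale wood, without a hook: hull 100 x 34 x 26 mm, mast and sail up to 101 mm; point 45 mm above its underside. Leave alone.
- cream_tube: Diaper cream tube standing on its cap, 40 mm across, 109 mm tall; origin at the underside. Leave alone.
- glass_bottle: Glass bottle, 60 mm across, 140 mm tall; origin at the underside. Leave alone.
- teether: Wooden teether ring lying flat, 72 mm across, 14 mm thick; origin at the underside. Leave alone.
- monitor: Baby monitor camera, white, on a round foot 64 mm across, 60 mm wide, 90 mm tall plus a thin antenna (to 140 mm); origin at the underside. Leave alone.
Not all that is in view belongs to the job. Leave any pink or red look-alike of the part that bears whale_center alone.

How it is judged:
By the outcome, as a careful person would: the job done as asked, in the order asked, and still so for the second after the job is handed in, with the robot touching nothing.
It also fails if it takes over 61 s, if anything falls off the work surface, if the arm or the gripper's body presses on something with over 40 N, if the wrist force passes 120 N, or if a joint passes its speed limit or range.

### The arm

A 6-joint arm with a two-finger parallel gripper is mounted at the origin on the work surface. World frame = base frame: x ahead of the robot, y to its left, z up, the work surface at z = 0. Lengths are in m, angles in rad, forces in N, time in s.
With the tool pointing down it reaches from about 0.35 to 0.725 m from the base axis. Payload 4.3 kg.
Tool frame: the origin (TCP) lies on the centre line of the jaws, within the pads' length; the fingertips stand 22 mm ahead of it and the grasp point (between the pads) lies 3 mm ahead of it; z points along the fingers, x is the direction in which the jaws open and shut, and the axes are right-handed (so a half turn about z gives the same grasp; the last joint's range is limited). The gripper opens to 85 mm and grips with 20 to 120 N. Pads are 22 mm wide; open, the fingers measure 114 mm over their backs; the gripper's body (76 mm by 85 mm) begins 54 mm behind the grasp point. The pads swing forward as they close: fully open they stand 13 mm farther back than shut.
Start: joints at [-1.306, 0.377, 0.081, 1.274, 0, 1.46], TCP at [0.211, -0.535, 0.253] pointing down, gripper open.
Joint ranges: [-2.72, 2.72], [-0.84, 1.66], [-1.02, 1.22], [-1.77, 2.12], [-1.37, 1.28], [-3.14, 3.14]. Speed limits (rad/s): [2.57, 2.57, 3.14, 3.14, 3.14, 3.14].

### API

Orientations are given as a unit quaternion [w, x, y, z].
In Python, from workcell import monitor, viewer, workorder gives the robot as it stands.
- The arm moves only by the tool step_arm, never from a script. Its arguments are lists of equal length, an entry for each row: "travel": the shift along the world's x, y, z scaled (see below), a list of three; "twist": the turn, a rotation vector about the world's x, y, z scaled (see below), a list of three. A call has exactly 8 rows; each row is the pose to reach, as a shift and turn from the pose commanded when the call began; what a row does not reach only later rows make up. The controller multiplies each number of a shift by 1 m and each number of a turn by 2 rad. A row lasts 1/10 s, in which the tool goes at most 50 mm and 8.59 degrees, less where a joint would pass 70% of its speed; a pose out of reach is approached as far as the arm can. A call with a number of a shift or a turn outside -1 to 1 is refused whole. A call with a gripper value outside its range is refused whole. "claw" is the opening, from 0 (shut) to 1 (fully open), set as the call begins (left out, the last holds). The fingers move at their own pace and stop on an object; "force" is the grip in N (left out, the last holds). Time passes only in rows, so rows that repeat a pose let the fingers close, or fill a call up. It gives the time, the measured TCP pose, the force and the opening at its end, in the units of the state.
- monitor.observe(): the state, without advancing time (a new reading comes with each control period).
- viewer.capture(name): name is "scene" or "top"; returns a dict with "pixels" (420x560x3 uint8, red, green, blue), "z_map" (420x560 float32, m along the optical axis (not along the pixel's ray), 0 where there is no reading), "fx", "fy", "cx", "cy" (pixels), "k1" (the pictures are not rectified: a ray, as slopes to the right and down, at radius r is drawn at 1 + k1 r^2 times it, then the intrinsics apply), "world_to_cam" (4x4, takes a point from world to camera coordinates). Camera axes: x right, y down, z forward; pixel columns grow to the right and rows downward; lengths in m; the calibration is good to about 2 mm. A picture is of the moment at which its call begins.
- workorder.sign_off(): hands the job in, once; it reports no verdict.
The state is a dict: "t": time; "q": joint angles; "joint_vel": joint speeds; "effort": joint torques, N m; "tcp_pos": TCP position; "orientation": TCP orientation; "force": force on the tool from outside, world axes, zero at the start; "wrist_torque": the same for the moment, N m; "opening": opening from 0.0 (shut) to 1.0 (fully open).
Only numpy, scipy, OpenCV 4.12 (cv2) and the standard library are available. Lean on these libraries where they do the work, as an engineer would, in place of code of your own. Each camera call takes 0.05 s, during which the arm holds its last target.

## Working session

There is one attempt and no reset: what is moved stays moved. The work goes in short steps, Python scripts to look and compute and a tool call to move; the robot and the scene stay as the last step left them, time stands still between calls to the robot, and variables do not carry over. Pictures are saved under pics/ and viewed, and the job is handed in when it is done.

Besides the shell and the picture viewer there is one more tool, called after ">>>" as a command line: name --argument value ..., lists and objects as JSON in quotes. step_arm: Moves the arm, as the interface text tells. Shifts and turns lie within -1 to 1; 1 stands for 1 m of shift or 2 rad of turn. Its arguments: {"type":"object","properties":{"travel":{"type":"array","items":{"type":"array","items":{"type":"number","minimum":-1,"maximum":1}}},"twist":{"type":"array","items":{"type":"array","items":{"type":"number","minimum":-1,"maximum":1}}},"claw":{"type":"number"},"force":{"type":"number"}},"required":["travel","twist"]}

```bash
mkdir -p pics; cat > h.py <<'E'
import numpy as np, cv2
from workcell import monitor, viewer, workorder
def cap(n,tag):
    c=viewer.capture(n); cv2.imwrite(f'pics/{tag}.png',c['pixels'][:,:,::-1]); np.savez(f'{tag}.npz',**c); return c
def cloud(c):
    H,W=c['z_map'].shape
    u,v=np.meshgrid(np.arange(W),np.arange(H))
    K=np.array([[c['fx'],0,c['cx']],[0,c['fy'],c['cy']],[0,0,1.]],float)
    p=cv2.undistortPoints(np.stack([u,v],-1).reshape(-1,1,2).astype(np.float64),K,np.array([float(c['k1']),0,0,0]),None,None).reshape(H,W,2)
    z=c['z_map']; P=np.dstack([p[...,0]*z,p[...,1]*z,z])
    T=np.linalg.inv(c['world_to_cam']); return P@T[:3,:3].T+T[:3,3]
def proj(c,X):
    X=np.atleast_2d(X);T=np.array(c['world_to_cam']);q=X@T[:3,:3].T+T[:3,3]
    s=q[:,:2]/q[:,2:];r=(s**2).sum(1,keepdims=True);s=s*(1+c['k1']*r)
    return s*[c['fx'],c['fy']]+[c['cx'],c['cy']]
E
python3 - <<'E'
from h import *
for n in('scene','top'):
    c=cap(n,n+'0'); print(n,c['fx'],c['k1'],np.round(np.linalg.inv(c['world_to_cam']),3).tolist())
print(monitor.observe())
E
```

```text
scene 462.12545989327504 0.05141781954368563 [[0.432, 0.631, -0.644, 1.331], [0.901, -0.319, 0.293, -0.453], [-0.021, -0.707, -0.707, 1.056], [0.0, 0.0, 0.0, 1.0]]
top 431.6835804358007 -0.0639837084073185 [[0.006, -0.987, 0.159, 0.322], [-1.0, -0.005, 0.011, -0.088], [-0.01, -0.159, -0.987, 1.437], [0.0, 0.0, 0.0, 1.0]]
{'t': 0.1, 'q': array([-1.30633038e+00,  3.78033892e-01,  7.97789398e-02,  1.27440569e+00,
        3.25148499e-07,  1.46052090e+00]), 'joint_vel': array([-0.0010256 , -0.0015849 ,  0.00207137, -0.00063506,  0.00086736,
        0.0001961 ]), 'effort': array([ 6.36380937e-04, -4.64694393e+01,  2.70582247e+01,  1.20169905e-02,
       -1.02193605e-04,  3.40080817e-07]), 'tcp_pos': array([ 0.21034446, -0.53456184,  0.25243675]), 'orientation': array([-6.06534860e-04,  8.26447419e-01, -5.63013139e-01, -7.07837374e-04]), 'force': array([ 0.12489817, -0.23300523, -0.52538699]), 'wrist_torque': array([ 0.03292813, -0.01774755, -0.03724388]), 'opening': 1.0008084337521213}
```

View pics/scene0.png

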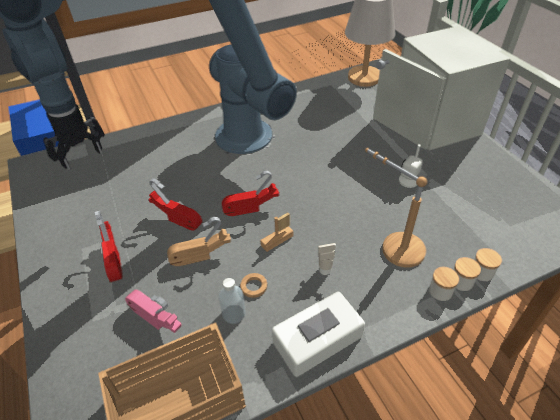

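View pics/top0.png

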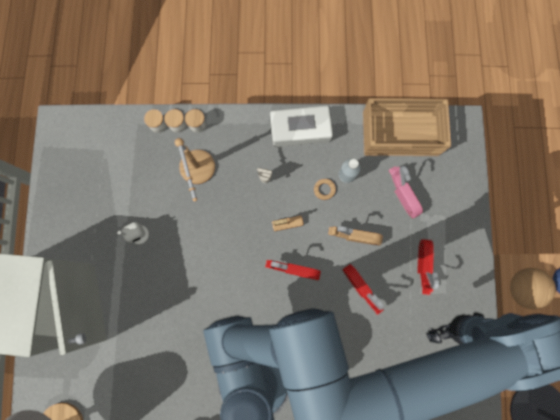

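Candidates: the pale whale at scene (200,245) / top (357,236), the red whales at scene (178,208), (250,198) and (110,250), the pink one at (153,312), and the pale boat without a hook at (277,235). By the description I choose the pale one with a hook at scene (200,245), and check it in a close crop.

```bash
python3 - <<'E'
from h import *
a=cv2.imread('pics/scene0.png');b=cv2.imread('pics/top0.png')
A=cv2.resize(a[205:275,155:245],(450,350),interpolation=cv2.INTER_CUBIC)
B=cv2.resize(b[215:255,320:390],(350,200),interpolation=cv2.INTER_CUBIC)
C=cv2.resize(a[140:270,355:435],(320,520),interpolation=cv2.INTER_CUBIC)
o=np.zeros((560,780,3),np.uint8);o[:350,:450]=A;o[355:555,:350]=B;o[:520,455:775]=C
cv2.imwrite('pics/crop0.png',o)
E
```

```text
(no output)
```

View pics/crop0.png

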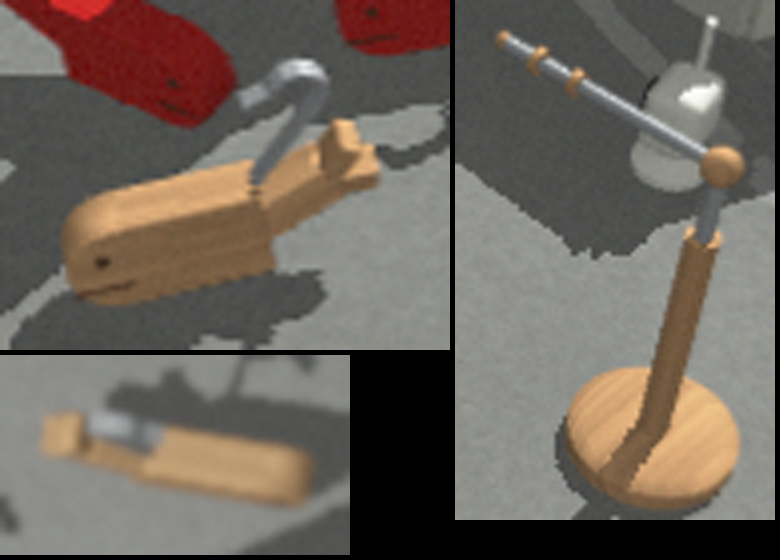

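The crop shows the pale whale, head at scene (168,258), tail at (229,238), hook at (215,222). The hanger's arm tip is at (367,150), the collars at (375,155) and (384,161). Now I measure.

```bash
python3 - <<'E'
from h import *
for n,box,hb in(('scene',(165,215,240,272),(362,145,435,190)),('top',(325,222,386,248),(172,134,202,205))):
    c=np.load(n+'0.npz');P=cloud(c);px=c['pixels'].astype(int)
    x0,y0,x1,y1=box; Q=P[y0:y1,x0:x1].reshape(-1,3);C=px[y0:y1,x0:x1].reshape(-1,3)
    wood=(C[:,0]-C[:,2]>45)&(C[:,1]-C[:,2]>15)&(Q[:,2]>.008)
    W=Q[wood]; print(n,'wood',len(W),W.min(0).round(3),W.max(0).round(3))
    (cx,s,a)=cv2.minAreaRect((W[:,:2]*1000).astype(np.float32));print(cx,s,a)
    top=W[(W[:,2]>.058)&(W[:,2]<.075)];
    if len(top)>10: print('top',len(top),top[:,2].mean(),cv2.minAreaRect((top[:,:2]*1000).astype(np.float32)), cv2.fitLine((top[:,:2]*1000).astype(np.float32),cv2.DIST_HUBER,0,.01,.01).ravel())
    st=(~wood)&(Q[:,2]>.075); S=Q[st];print('steel',len(S),S.min(0).round(3),S.max(0).round(3));
    if len(S): print(cv2.minAreaRect((S[:,:2]*1000).astype(np.float32)))
    x0,y0,x1,y1=hb;Q=P[y0:y1,x0:x1].reshape(-1,3);C=px[y0:y1,x0:x1].reshape(-1,3)
    k=(Q[:,2]>.24)&(Q[:,2]<.3);A=Q[k];CC=C[k];print('arm',len(A),A.min(0).round(3),A.max(0).round(3))
    l=cv2.fitLine((A*1000).astype(np.float32),cv2.DIST_HUBER,0,.01,.01).ravel();print(l)
    d=l[:3]*(1 if abs(l[1])>0 else 1); s=A@d.astype(float); o=np.argsort(s)
    w=(CC[:,0]-CC[:,2]>45)
    for i in o: print(int(s[i]*1000),'W' if w[i] else '.',A[i].round(3).tolist()) if w[i] else 0
E
```

```text
scene wood 1119 [ 0.45  -0.453  0.008] [ 1.331 -0.236  1.056]
(883.9892578125, -428.6214294433594) (175.20384216308594, 877.8137817382812) 75.56718444824219
top 534 0.06587693138575686 ((478.2502746582031, -321.6395263671875), (170.40530395507812, 37.40902328491211), 78.49054718017578) [ 2.0125976e-01  9.7953790e-01  4.8110831e+02 -3.2699759e+02]
steel 167 [ 0.473 -0.453  0.076] [ 1.331 -0.254  1.056]
((899.9966430664062, -375.41107177734375), (44.42939376831055, 874.560302734375), 76.86080169677734)
arm 369 [0.544 0.147 0.249] [0.728 0.213 0.285]
[ 9.6168512e-01  2.7415478e-01 -8.7363401e-04  6.4168420e+02
  1.7817024e+02  2.7386139e+02]
565 W [0.544, 0.155, 0.273]
569 W [0.549, 0.151, 0.274]
570 W [0.55, 0.154, 0.277]
571 W [0.55, 0.157, 0.277]
572 W [0.553, 0.149, 0.275]
573 W [0.554, 0.151, 0.278]
596 W [0.575, 0.162, 0.278]
597 W [0.574, 0.166, 0.277]
599 W [0.58, 0.154, 0.272]
599 W [0.576, 0.168, 0.277]
600 W [0.58, 0.156, 0.278]
600 W [0.58, 0.159, 0.28]
601 W [0.581, 0.156, 0.272]
602 W [0.582, 0.157, 0.279]
602 W [0.583, 0.153, 0.278]
603 W [0.581, 0.164, 0.279]
603 W [0.58
[... 4390 characters left out ...]
6, 0.275]
743 W [0.709, 0.208, 0.284]
744 W [0.709, 0.213, 0.277]
744 W [0.712, 0.2, 0.283]
744 W [0.711, 0.206, 0.279]
744 W [0.713, 0.198, 0.28]
745 W [0.715, 0.196, 0.275]
746 W [0.713, 0.206, 0.281]
746 W [0.714, 0.204, 0.279]
747 W [0.712, 0.213, 0.276]
747 W [0.713, 0.209, 0.281]
748 W [0.717, 0.198, 0.279]
748 W [0.713, 0.212, 0.281]
748 W [0.716, 0.201, 0.279]
748 W [0.712, 0.216, 0.274]
749 W [0.717, 0.204, 0.278]
750 W [0.716, 0.206, 0.28]
750 W [0.718, 0.2, 0.283]
750 W [0.716, 0.209, 0.281]
751 W [0.718, 0.203, 0.282]
751 W [0.716, 0.212, 0.28]
752 W [0.716, 0.217, 0.273]
752 W [0.719, 0.206, 0.281]
753 W [0.719, 0.209, 0.28]
754 W [0.718, 0.216, 0.275]
755 W [0.72, 0.213, 0.278]
```

```bash
cat >> h.py <<'E'
def rayplane(c,uv,z):
    K=np.array([[c['fx'],0,c['cx']],[0,c['fy'],c['cy']],[0,0,1.]],float)
    p=cv2.undistortPoints(np.asarray(uv,float).reshape(-1,1,2),K,np.array([float(c['k1']),0,0,0])).reshape(-1,2)
    T=np.linalg.inv(c['world_to_cam']); d=np.c_[p,np.ones(len(p))]@T[:3,:3].T; o=T[:3,3]
    return o+d*((z-o[2])/d[:,2])[:,None]
E
python3 - <<'E'
from h import *
ax=np.array([.9608,.277,0])
for n,hb in(('scene',(355,140,440,200)),('top',(168,130,205,210))):
    c=np.load(n+'0.npz');P=cloud(c);px=c['pixels'].astype(int)
    m=(P[...,2]>.245)&(P[...,2]<.3); mm=np.zeros_like(m);x0,y0,x1,y1=hb;mm[y0:y1,x0:x1]=m[y0:y1,x0:x1]
    v,u=np.nonzero(mm); X=rayplane(c,np.c_[u,v],.270)[:,:2]
    e=np.array([-ax[1],ax[0]]); s=X@ax[:2];t=X@e
    k=(s<.71)&(np.abs(t-np.median(t))<.012)
    # bin by s -> mid of extreme
    B=[]
    for b in np.arange(s.min(),.71,.008):
        q=k&(s>=b)&(s<b+.008)
        if q.sum()>3:B.append((b+.004,t[q].mean()))
    B=np.array(B);p=np.polyfit(B[:,0]-.6,B[:,1],1);print(n,'line t=',p,'resid',np.std(B[:,1]-np.polyval(p,B[:,0]-.6)))
    C=px[v,u];w=(C[:,0]-C[:,2]>45)
    print('smin',s.min());
    for lo,hi in((.55,.582),(.588,.615),(.62,.65)):
        q=w&(s>lo)&(s<hi);print(lo,q.sum(),s[q].mean() if q.any() else 0,s[q].min() if q.any() else 0,s[q].max()if q.any() else 0)
# whale
for n,box in(('scene',(165,215,240,272)),('top',(325,222,386,248))):
    c=np.load(n+'0.npz');P=cloud(c);px=c['pixels'].astype(int)
    x0,y0,x1,y1=box;Q=P[y0:y1,x0:x1].reshape(-1,3);C=px[y0:y1,x0:x1].reshape(-1,3)
    v,u=np.mgrid[y0:y1,x0:x1];uv=np.c_[u.ravel(),v.ravel()]
    ok=(Q[:,2]<.2);wood=(C[:,0]-C[:,2]>45)&(C[:,1]-C[:,2]>15)&(Q[:,2]>.01)&ok
    W=Q[wood];print(n,W.min(0),W.max(0),cv2.minAreaRect((W[:,:2]*1000).astype(np.float32)))
    top=wood&(Q[:,2]>.061)&(Q[:,2]<.072)&(Q[:,1]<-.315)&(Q[:,1]>-.39)
    X=rayplane(c,uv[top],.066)[:,:2]; 
    print('top',top.sum(),X.mean(0),cv2.minAreaRect((X*1000).astype(np.float32)))
    side=wood&(Q[:,2]>.012)&(Q[:,2]<.056)&(Q[:,1]<-.31)&(Q[:,1]>-.38)
    S=Q[side];
    if len(S)>40:
        for _ in range(3):
            pc=np.polyfit(S[:,1]+.35,S[:,0],1);r=S[:,0]-np.polyval(pc,S[:,1]+.35);S=S[abs(r)<.005]
        print('side',len(S),pc)
    st=(~wood)&ok&(Q[:,2]>.085);S=Q[st];print('steel',len(S),S.min(0),S.max(0),S.mean(0));
    print('wood tail', W[W[:,1]>-.26].mean(0), W[W[:,1]<-.39].mean(0))
E
```

```text
scene line t= [ 0.00999892 -0.00282788] resid 0.0009247222996909354
smin 0.5635231559301263
0.55 6 0.5666079775676421 0.5635231559301263 0.5691222818818886
0.588 11 0.5955044579376549 0.590916529015488 0.5999037893870691
0.62 12 0.62781478835749 0.6229681575482909 0.6315288011284865
top line t= [ 0.00822474 -0.00206521] resid 0.0007425911962084043
smin 0.5667538512812406
0.55 8 0.5705735893877664 0.5675145804986368 0.5737467988321545
0.588 7 0.6018521731031597 0.6000113588133263 0.6035394020587408
0.62 15 0.6344525157082064 0.6312733971580506 0.6379329233710959
scene [ 0.44984422 -0.41421403  0.01010596] [ 0.50550569 -0.23628482  0.08960805] ((477.15350341796875, -324.53662109375), (176.42733764648438, 38.10718536376953), 79.75695037841797)
top 269 [ 0.47311993 -0.35228433] ((474.59637451171875, -351.864013671875), (78.84656524658203, 38.362586975097656), 81.0234146118164)
side 258 [0.1641331  0.48712546]
steel 138 [ 0.47253272 -0.30180423  0.0868235 ] [ 0.49655372 -0.25437648  0.15092675] [ 0.48603712 -0.27706572  0.12591049]
wood tail [ 0.49444512 -0.25053647  0.07351139] [ 0.47327025 -0.40059195  0.04729319]
top [ 0.44761132 -0.40625186  0.01915375] [ 0.50073372 -0.23796271  0.08756623] ((476.9230041503906, -321.0242919921875), (169.75820922851562, 33.2086067199707), 80.63890838623047)
top 195 [ 0.47111121 -0.35281907] ((470.6471252441406, -352.3596496582031), (75.21897888183594, 31.77736473083496), 80.7020492553711)
steel 80 [ 0.47570675 -0.30118525  0.0861762 ] [ 0.50016118 -0.25422645  0.14902055] [ 0.4831157  -0.27733609  0.12969681]
wood tail [ 0.48690323 -0.24771237  0.07310794] [ 0.46294059 -0.39734333  0.05752134]
```

The pale whale has its grip at about (0.470,-0.365), axis at 80.7°. The seat is at about (0.5925,0.168,0.270), hanger arm yaw 16.6°. I move above the whale now, staying high.

>>> step_arm --travel '[[0.03,0.02,0],[0.07,0.045,0],[0.11,0.072,0],[0.15,0.098,0],[0.19,0.125,0],[0.23,0.151,0],[0.259,0.17,0],[0.259,0.17,-0.02]]' --twist '[[0,0,0.07],[0,0,0.14],[0,0,0.21],[0,0,0.28],[0,0,0.35],[0,0,0.42],[0,0,0.49],[0,0,0.5175]]' --claw 0.75 --force 60

```text
t: 0.9
tcp_pos: [0.4741, -0.3632, 0.2351]
orientation: [0.001, 0.997, -0.076, 0.002]
force: [-0.3, -0.5, -1.0]
opening: 0.752
```

>>> step_arm --travel '[[0,0,-0.03],[0,0,-0.06],[0,0,-0.08],[0,0,-0.09],[0,0,-0.09],[0,0,-0.09],[0,0,-0.09],[0,0,-0.09]]' --twist '[[0,0,0],[0,0,0],[0,0,0],[0,0,0],[0,0,0],[0,0,0],[0,0,0],[0,0,0]]'

```text
t: 1.7
tcp_pos: [0.4702, -0.3658, 0.1447]
orientation: [0.001, 0.997, -0.08, 0.001]
force: [0.5, 0.3, 0.6]
opening: 0.749
```

```bash
python3 - <<'E'
from h import *
c=cap('scene','s1');b=cap('top','t1');s=monitor.observe()
print(s['t'],s['tcp_pos'],s['orientation'],s['force'],s['wrist_torque'],s['opening'],s['q'])
A=cv2.resize(c['pixels'][170:290,130:260,::-1],(520,480),interpolation=cv2.INTER_CUBIC)
B=cv2.resize(b['pixels'][200:300,320:390,::-1],(280,400),interpolation=cv2.INTER_CUBIC)
o=np.zeros((480,800,3),np.uint8);o[:480,:520]=A;o[:400,520:]=B;cv2.imwrite('pics/c1.png',o)
E
```

```text
1.8 [ 0.4699562  -0.36555862  0.14427049] [ 5.55308670e-04  9.96761076e-01 -8.04149025e-02  7.02152954e-04] [-0.57801263 -0.00131737 -0.60203377] [ 0.02665094 -0.0097045  -0.04776711] 0.7522887157239202 [-7.67625869e-01  4.67152641e-01 -6.83066085e-02  1.03354696e+00
  3.21855108e-05  9.64174198e-01]
```

View pics/c1.png

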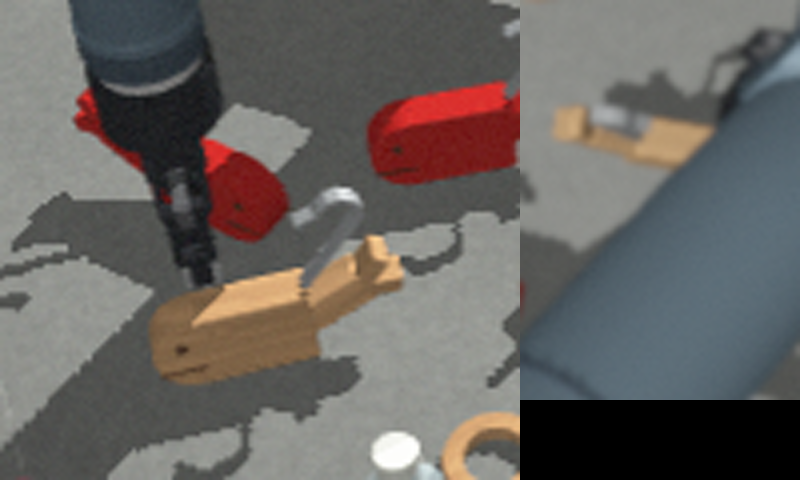

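The fingers stand over the whale's back near the head, at crop (200,280). The yaw matches, so I descend and grip.

>>> step_arm --travel '[[0,0,-0.02],[0,0,-0.04],[0,0,-0.06],[0,0,-0.075],[0,0,-0.088],[0,0,-0.094],[0,0,-0.094],[0,0,-0.094]]' --twist '[[0,0,0],[0,0,0],[0,0,0],[0,0,0],[0,0,0],[0,0,0],[0,0,0],[0,0,0]]'

```text
t: 2.6
tcp_pos: [0.4699, -0.3655, 0.0499]
orientation: [0.0, 0.997, -0.08, 0.0]
force: [-0.3, -0.4, 0.6]
opening: 0.747
```

>>> step_arm --travel '[[0,0,0],[0,0,0],[0,0,0],[0,0,0],[0,0,0],[0,0,0],[0,0,0],[0,0,0]]' --twist '[[0,0,0],[0,0,0],[0,0,0],[0,0,0],[0,0,0],[0,0,0],[0,0,0],[0,0,0]]' --claw 0.2 --force 60

```text
t: 3.4
tcp_pos: [0.4701, -0.3658, 0.0503]
orientation: [0.001, 0.997, -0.08, 0.001]
force: [-0.1, -0.4, 5.3]
opening: 0.368
```

```bash
cat >> h.py <<'E'
def avg(n=8):
    F=[]
    for i in range(n):
        viewer.capture('scene'); s=monitor.observe(); F.append(np.r_[s['force'],s['wrist_torque']])
    F=np.array(F); print('t',s['t'],'F',F[:,:3].mean(0).round(3),'sd',F[:,:3].std(0).round(2),'M',F[:,3:].mean(0).round(4),'tcp',s['tcp_pos'].round(4),'q',s['orientation'].round(4),'op',round(s['opening'],3)); return s
E
python3 - <<'E'
from h import *
s=avg(5);print(s['q'])
c=cap('scene','s2')
cv2.imwrite('pics/c2.png',cv2.resize(c['pixels'][170:290,130:260,::-1],(520,480),interpolation=cv2.INTER_CUBIC))
E
```

```text
t 3.65 F [-5.000e-03 -3.360e-01  5.168e+00] sd [0.39 0.34 0.23] M [-0.025   0.0935 -0.0282] tcp [ 0.4701 -0.3658  0.0503] q [ 7.000e-04  9.968e-01 -8.040e-02  8.000e-04] op 0.362
[-7.67656397e-01  5.50179506e-01 -1.96102029e-01  8.22346345e-01
 -7.40637900e-05  9.64198909e-01]
```

View pics/c2.png

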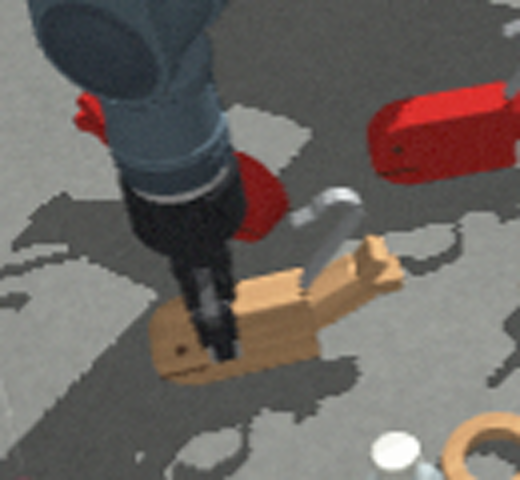

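Gripped: the opening is about 31 mm, with the pads on the flanks at crop (215,340). Lift now.

>>> step_arm --travel '[[0,0,0.01],[0,0,0.03],[0,0,0.06],[0,0,0.09],[0,0,0.12],[0,0,0.15],[0,0,0.175],[0,0,0.185]]' --twist '[[0,0,0],[0,0,0],[0,0,0],[0,0,0],[0,0,0],[0,0,0],[0,0,0],[0,0,0]]'

```text
t: 4.5
tcp_pos: [0.4699, -0.3654, 0.2367]
orientation: [0.001, 0.997, -0.08, 0.001]
force: [-0.4, -0.4, -2.7]
opening: 0.367
```

```bash
python3 - <<'E'
from h import *
s=avg(8)
c=cap('scene','s3')
cv2.imwrite('pics/c3.png',cv2.resize(c['pixels'][120:270,130:260,::-1],(520,600),interpolation=cv2.INTER_CUBIC))
E
```

```text
t 4.9 F [ 0.013 -0.273 -3.636] sd [0.49 0.36 0.63] M [-0.1246  0.0082 -0.0071] tcp [ 0.4688 -0.3644  0.2326] q [-0.001   0.9968 -0.0804 -0.0012] op 0.366
```

View pics/c3.png

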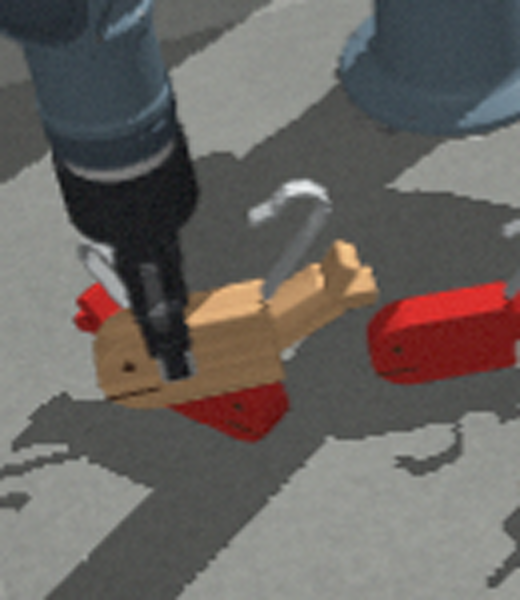

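>>> step_arm --travel '[[0,0.01,0.015],[0,0.035,0.035],[0,0.065,0.045],[0,0.1,0.045],[0,0.135,0.045],[0,0.17,0.045],[0,0.205,0.045],[0,0.24,0.045]]' --twist '[[0,0,0.02],[0,0,0.055],[0,0,0.09],[0,0,0.125],[0,0,0.16],[0,0,0.19],[0,0,0.21],[0,0,0.225]]'

```text
t: 5.75
tcp_pos: [0.4691, -0.1237, 0.2789]
orientation: [-0.0, 0.989, 0.145, -0.0]
force: [0.1, -0.1, -2.9]
opening: 0.37
```

>>> step_arm --travel '[[0.001,0.035,0],[0.003,0.07,0],[0.005,0.105,0],[0.007,0.14,0],[0.009,0.175,0],[0.011,0.205,0],[0.013,0.228,0],[0.013,0.24,0]]' --twist '[[0.02,0.006,0],[0.06,0.018,0],[0.11,0.033,0],[0.16,0.048,0],[0.21,0.063,0],[0.26,0.078,0],[0.3,0.089,0],[0.318,0.0947,0]]'

```text
t: 6.55
tcp_pos: [0.4825, 0.1155, 0.2779]
orientation: [-0.323, 0.935, 0.136, -0.048]
force: [0.4, -0.6, -3.9]
opening: 0.366
```

>>> step_arm --travel '[[0,0,0],[0,0,0],[0,0,0],[0,0,0],[0,0,0],[0,0,0],[0,0,0],[0,0,0]]' --twist '[[0,0,0],[0,0,0],[0,0,0],[0,0,0],[0,0,0],[0,0,0],[0,0,0],[0,0,0]]'

```text
t: 7.35
tcp_pos: [0.4825, 0.1148, 0.2794]
orientation: [-0.322, 0.936, 0.136, -0.047]
force: [0.4, 0.1, -4.0]
opening: 0.369
```

```bash
python3 - <<'E'
from h import *
s=avg(4);print(s['q'])
c=cap('scene','s4');b=cap('top','t4')
cv2.imwrite('pics/c4.png',np.hstack([cv2.resize(c['pixels'][60:220,230:440,::-1],(630,480),interpolation=cv2.INTER_CUBIC)]))
cv2.imwrite('pics/c4t.png',cv2.resize(b['pixels'][110:260,160:300,::-1],(560,600),interpolation=cv2.INTER_CUBIC))
E
```

```text
t 7.55 F [-0.086  0.117 -3.195] sd [0.24 0.21 0.36] M [-0.9157 -0.2405  0.0092] tcp [0.4825 0.1149 0.2793] q [-0.3223  0.9356  0.1361 -0.047 ] op 0.367
[-0.22214684  0.41264158  0.01867431  1.54235896  0.56701076  0.95208227]
```

View pics/c4.png

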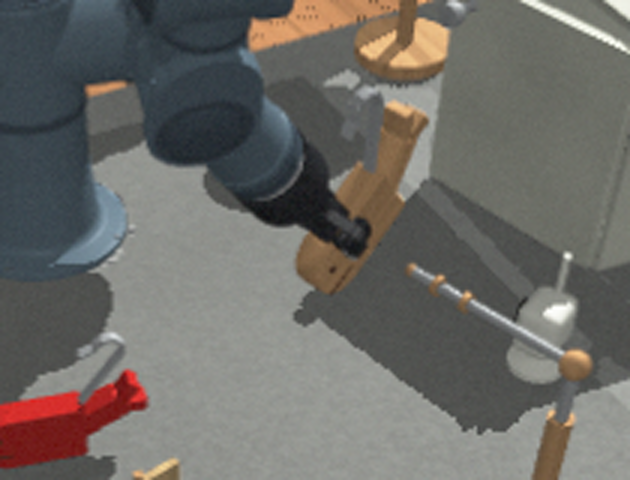

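View pics/c4t.png

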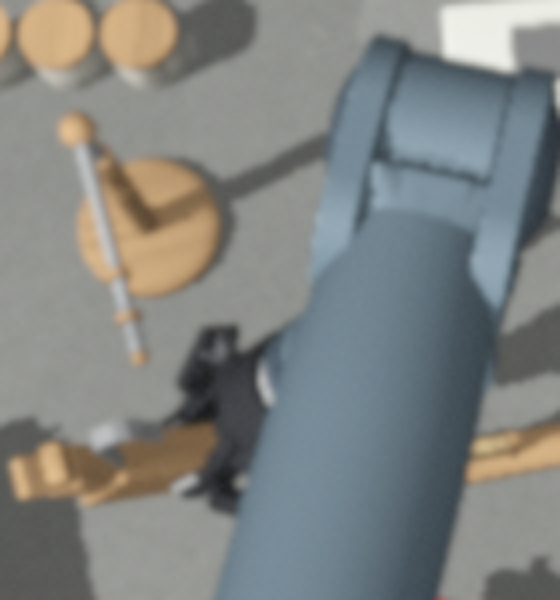

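The whale is held tilted, with its hook at crop (360,110) and the hanger tip at crop (410,268), still clear of it. Next I compare the cloud with the nominal whale pose.

```bash
cat >> h.py <<'E'
from scipy.spatial.transform import Rotation as Ro
def toolR(s): 
    q=s['orientation'];return Ro.from_quat([q[1],q[2],q[3],q[0]])
# whale frame from tool: tool x=whale x, tool z=-whale z -> tool y=-whale y
def whale(s): 
    return toolR(s).as_matrix()@np.diag([1,-1,-1.])
def toW(s,X): # whale coords: origin at grip; TCP at (0,0,.003)
    return (X-s['tcp_pos'])@whale(s)+np.array([0,0,.003])
E
cat > view.py <<'E'
import sys
from h import *
import json
def plot(tags,s,out,lim=(-.06,.15,-.06,.12)):
    sc=2400;W=int((lim[1]-lim[0])*sc);H=int((lim[3]-lim[2])*sc)
    im=np.full((H,W,3),255,np.uint8)
    for t,k in tags:
        c=np.load(t+'.npz');P=cloud(c);px=c['pixels'].reshape(-1,3).astype(int);w=toW(s,P.reshape(-1,3))
        ok=(c['z_map'].ravel()>0)&(abs(w[:,0])<.03)&(w[:,1]>lim[0])&(w[:,1]<lim[1])&(w[:,2]>lim[2])&(w[:,2]<lim[3])
        for p,co in zip(w[ok],px[ok]):
            wood=co[0]-co[2]>40
            cv2.circle(im,(int((p[1]-lim[0])*sc),int((lim[3]-p[2])*sc)),2,((0,140,255) if wood else (200,80,0)) if k==0 else ((0,60,120) if wood else (200,0,200)),-1)
        st=w[ok&(px[:,0]-px[:,2]<30)&(w[:,1]>.05)&(w[:,2]>.03)]
        print(t,'steel x',np.percentile(st[:,0],[2,50,98]).round(4),'y',np.percentile(st[:,1],[1,99]).round(4),'z',np.percentile(st[:,2],[50,99]).round(4),len(st))
    f=lambda y,z:(int((y-lim[0])*sc),int((lim[3]-z)*sc))
    cv2.circle(im,f(.095,.083),int(.0125*sc),(0,0,0),1);cv2.circle(im,f(.095,.083),int(.0165*sc),(0,0,0),1)
    cv2.rectangle(im,f(-.015,.019),f(.065,-.047),(0,0,0),1);cv2.circle(im,f(-.015,-.014),int(.033*sc),(0,0,0),1)
    a=np.radians(38);m=np.array([-np.sin(a),-np.cos(a)]);ac=np.array([-np.cos(a),np.sin(a)]);b=np.array([.095,.083])
    cv2.line(im,f(*(b+m*.019+ac*.0215)),f(*(b+ac*.0145)),(0,0,0),1);cv2.line(im,f(*(b-ac*.0145)),f(*(b-ac*.0145+m*.078)),(0,0,0),1)
    cv2.imwrite('pics/%s.png'%out,im)
E
python3 - <<'E'
from view import *
s=monitor.observe();plot([('s4',0),('t4',1)],s,'w4')
R=whale(s);print(R.round(3).tolist());print('bend',s['tcp_pos']+R@np.array([0,.095,.080]))
E
```

```text
s4 steel x [-0.0061  0.0023  0.0083] y [0.0646 0.1098] z [0.0825 0.1024] 190
t4 steel x [-0.0063 -0.0008  0.0057] y [0.0655 0.1111] z [0.0886 0.0988] 111
[[0.959, -0.224, 0.176], [0.285, 0.755, -0.59], [-0.0, 0.616, 0.788]]
bend [0.47525352 0.13939571 0.40083566]
```

View pics/w4.png

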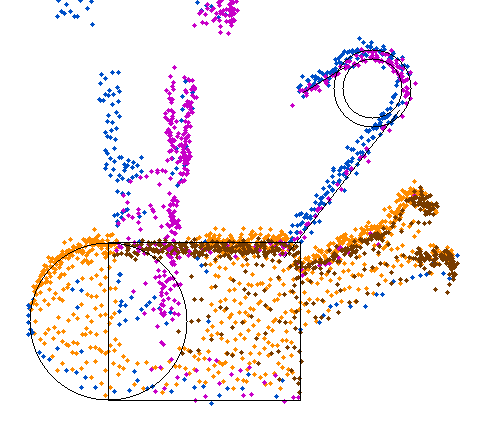

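The model outline matches the cloud in both cameras, with no noticeable sag. Predicted bend relative to the seat is (-120, +6, +131) mm. I lower by 89 mm beside the tip.

>>> step_arm --travel '[[0,0,-0.01],[0,0,-0.025],[0,0,-0.045],[0,0,-0.065],[0,0,-0.08],[0,0,-0.087],[0,0,-0.089],[0,0,-0.089]]' --twist '[[0,0,0],[0,0,0],[0,0,0],[0,0,0],[0,0,0],[0,0,0],[0,0,0],[0,0,0]]'

```text
t: 8.45
tcp_pos: [0.4825, 0.1149, 0.1904]
orientation: [-0.322, 0.936, 0.136, -0.047]
force: [-0.2, 0.4, -3.1]
opening: 0.365
```

>>> step_arm --travel '[[0.005,0.0015,0],[0.014,0.004,0],[0.024,0.007,0],[0.034,0.01,0],[0.042,0.0125,0],[0.046,0.0137,0],[0.048,0.0143,0],[0.048,0.0143,0]]' --twist '[[0,0,0],[0,0,0],[0,0,0],[0,0,0],[0,0,0],[0,0,0],[0,0,0],[0,0,0]]'

```text
t: 9.25
tcp_pos: [0.5306, 0.1293, 0.1902]
orientation: [-0.322, 0.936, 0.136, -0.047]
force: [-0.8, 1.3, -3.4]
opening: 0.366
```

```bash
python3 - <<'E'
from view import *
cap('scene','s5');cap('top','t5');s=monitor.observe();print(s['t'],s['tcp_pos'],s['force'])
R=whale(s);B=s['tcp_pos']+R@np.array([0,.095,.080]);d=B-np.array([.5925,.168,.27]);print('bend',B,'arm',d@[.9583,.2857,0],d@[-.2857,.9583,0],d[2])
for t in('s5','t5'):
    c=np.load(t+'.npz');seat=np.array([.5925,.168,.27]);im=c['pixels'][:,:,::-1].copy();im=cv2.resize(im,None,fx=4,fy=4,interpolation=cv2.INTER_CUBIC)
    u=np.array([.9583,.2857,0])
    for p,co in[(B,(0,0,255)),(seat,(0,255,0)),(seat-.045*u,(255,255,0)),(seat+.127*u,(255,255,0))]:
        a=proj(c,p)[0]*4+2;cv2.circle(im,(int(a[0]),int(a[1])),4,co,-1)
    a=(proj(c,seat)[0]*4).astype(int);im=im[max(a[1]-260,0):a[1]+220,max(a[0]-300,0):a[0]+250];cv2.imwrite('pics/c%s.png'%t,im)
E
```

```text
9.35 [0.53020474 0.12917163 0.19028007] [-0.2797344   0.54584957 -3.8238944 ]
bend [0.52301226 0.15368632 0.31182141] arm -0.07067951825186437 0.006135847224902313 0.041821412630418386
```

View pics/cs5.png

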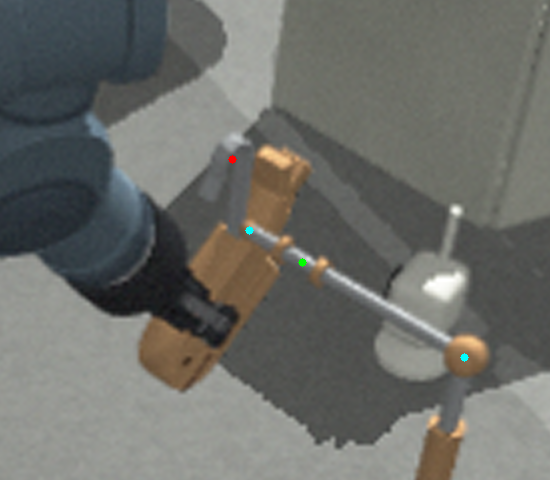

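View pics/ct5.png

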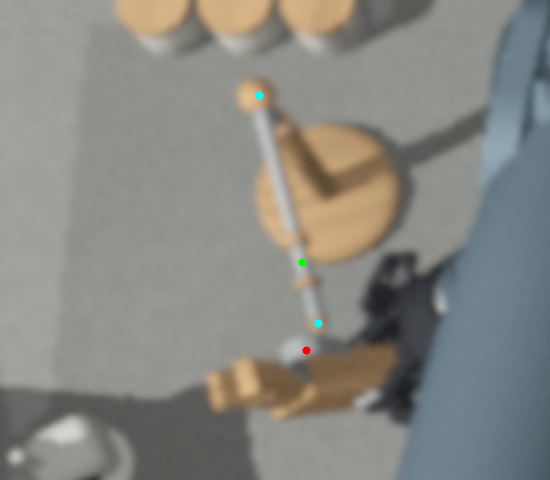

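The dots for bend (red), tip and seat fall on the real parts in both views, at scene crop (232,160) and (302,262). The bar is level with the gap below the lip. I enter endwise by 70 mm.

>>> step_arm --travel '[[0.004,0.0012,0],[0.012,0.0036,0],[0.021,0.0063,0],[0.03,0.009,0],[0.039,0.0116,0],[0.047,0.014,0],[0.054,0.0161,0],[0.058,0.0173,0]]' --twist '[[0,0,0],[0,0,0],[0,0,0],[0,0,0],[0,0,0],[0,0,0],[0,0,0],[0,0,0]]'

```text
t: 10.15
tcp_pos: [0.5892, 0.1467, 0.1901]
orientation: [-0.322, 0.936, 0.136, -0.047]
force: [-0.0, -0.0, -3.2]
opening: 0.367
```

>>> step_arm --travel '[[0.003,0.0009,0],[0.006,0.0018,0],[0.009,0.0027,0],[0.01,0.003,0],[0.01,0.003,0],[0.01,0.003,0],[0.01,0.003,0],[0.01,0.003,0]]' --twist '[[0,0,0],[0,0,0],[0,0,0],[0,0,0],[0,0,0],[0,0,0],[0,0,0],[0,0,0]]'

```text
t: 10.95
tcp_pos: [0.5984, 0.1494, 0.1904]
orientation: [-0.322, 0.936, 0.136, -0.047]
force: [0.0, -0.1, -3.6]
opening: 0.366
```

```bash
cat > look.py <<'E'
from view import *
def look(k):
    cap('scene','s%s'%k);cap('top','t%s'%k);s=monitor.observe();print(s['t'],s['tcp_pos'],s['force'])
    R=whale(s);B=s['tcp_pos']+R@np.array([0,.095,.080]);d=B-np.array([.5925,.168,.27]);print('bend',B,'arm',d@[.9583,.2857,0],d@[-.2857,.9583,0],d[2])
    ims=[]
    for t in('s%s'%k,'t%s'%k):
        c=np.load(t+'.npz');seat=np.array([.5925,.168,.25]);im=cv2.resize(c['pixels'][:,:,::-1].copy(),None,fx=5,fy=5,interpolation=cv2.INTER_CUBIC)
        a=(proj(c,seat)[0]*5).astype(int);ims.append(im[a[1]-280:a[1]+280,a[0]-195:a[0]+195])
    cv2.imwrite('pics/l%s.png'%k,np.hstack(ims))
E
python3 -c "
from look import *
look(6);avg(6)"
```

```text
11.05 [0.59845519 0.14943805 0.1903611 ] [ 0.04539482  0.17271954 -4.34012208]
bend [0.59119745 0.17395597 0.31189791] arm 0.00045338506250967766 0.006079743805783497 0.04189791456838199
t 11.35 F [ 0.012  0.081 -3.342] sd [0.61 0.41 0.5 ] M [-0.9328 -0.2459  0.0182] tcp [0.5985 0.1495 0.1903] q [-0.3223  0.9356  0.1361 -0.047 ] op 0.365
```

View pics/l6.png

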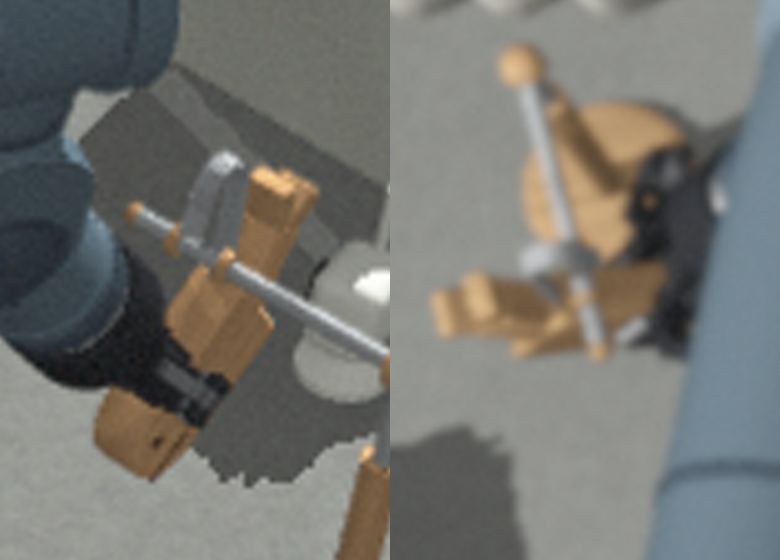

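The bar now runs through the hook between shank and lip, midway between the collars at crop (172,238) and (222,262). I centre it laterally and lower to just above contact.

>>> step_arm --travel '[[0.0005,-0.0015,-0.003],[0.001,-0.003,-0.008],[0.0015,-0.0045,-0.014],[0.0017,-0.0057,-0.021],[0.0017,-0.0057,-0.028],[0.0017,-0.0057,-0.034],[0.0017,-0.0057,-0.039],[0.0017,-0.0057,-0.042]]' --twist '[[0,0,0],[0,0,0],[0,0,0],[0,0,0],[0,0,0],[0,0,0],[0,0,0],[0,0,0]]'

```text
t: 12.15
tcp_pos: [0.5999, 0.1439, 0.1476]
orientation: [-0.322, 0.936, 0.136, -0.047]
force: [0.4, -0.0, -4.0]
opening: 0.369
```

```bash
python3 -c "
from look import *
look(7);avg(5)"
```

```text
12.25 [0.59990933 0.14385396 0.14783223] [ 0.35609438  0.99607842 -3.43509971]
bend [0.59275297 0.16835618 0.26937822] arm 0.00034418291740134435 0.00026905685277523237 -0.0006217825079609662
t 12.5 F [-0.02  -0.155 -3.14 ] sd [0.38 0.19 0.78] M [-0.9437 -0.2824 -0.0288] tcp [0.6004 0.1438 0.1487] q [-0.3223  0.9356  0.1363 -0.0467] op 0.367
```

View pics/l7.png

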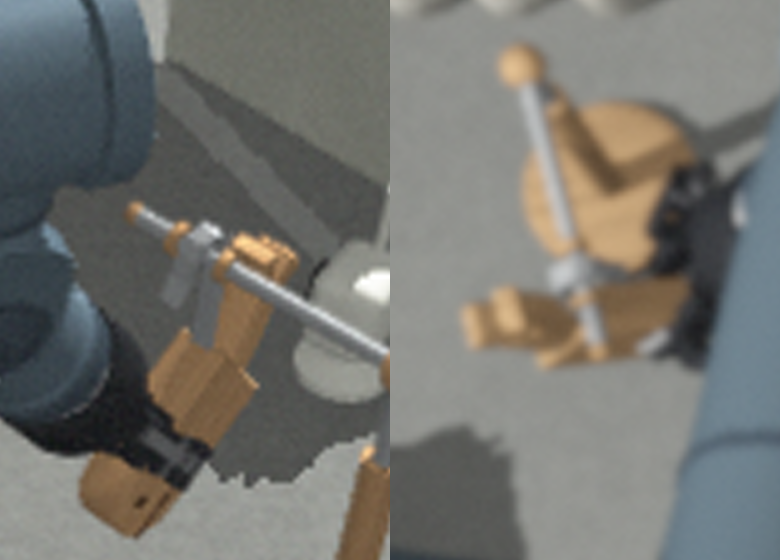

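The hook sits over the bar, centred between the collars (crop 200,240). I lower slowly onto it.

>>> step_arm --travel '[[0,0,-0.002],[0,0,-0.004],[0,0,-0.006],[0,0,-0.008],[0,0,-0.01],[0,0,-0.012],[0,0,-0.014],[0,0,-0.016]]' --twist '[[0,0,0],[0,0,0],[0,0,0],[0,0,0],[0,0,0],[0,0,0],[0,0,0],[0,0,0]]'

```text
t: 13.3
tcp_pos: [0.6002, 0.1438, 0.1322]
orientation: [-0.322, 0.936, 0.136, -0.047]
force: [0.1, -0.0, -2.3]
opening: 0.366
```

>>> step_arm --travel '[[0,0,-0.002],[0,0,-0.004],[0,0,-0.006],[0,0,-0.008],[0,0,-0.01],[0,0,-0.012],[0,0,-0.014],[0,0,-0.015]]' --twist '[[0,0,0],[0,0,0],[0,0,0],[0,0,0],[0,0,0],[0,0,0],[0,0,0],[0,0,0]]'

```text
t: 14.1
tcp_pos: [0.6002, 0.1438, 0.1172]
orientation: [-0.322, 0.936, 0.136, -0.047]
force: [-0.5, -0.6, -0.1]
opening: 0.366
```

```bash
python3 -c "
from look import *
look(8);avg(12)
c=np.load('s8.npz')
P=cloud(c)
"
```

```text
14.2 [0.60019314 0.1438174  0.11721053] [ 0.02329447  0.78762218 -1.6242633 ]
bend [0.59294765 0.16831336 0.2387525 ] arm 0.0005185088605972116 0.00017240203782064223 -0.031247498859495015
t 14.8 F [-0.377  0.342 -1.255] sd [0.35 0.28 0.52] M [-0.6621 -0.1899  0.0442] tcp [0.6002 0.1438 0.1174] q [-0.3223  0.9356  0.1361 -0.047 ] op 0.369
```

View pics/l8.png

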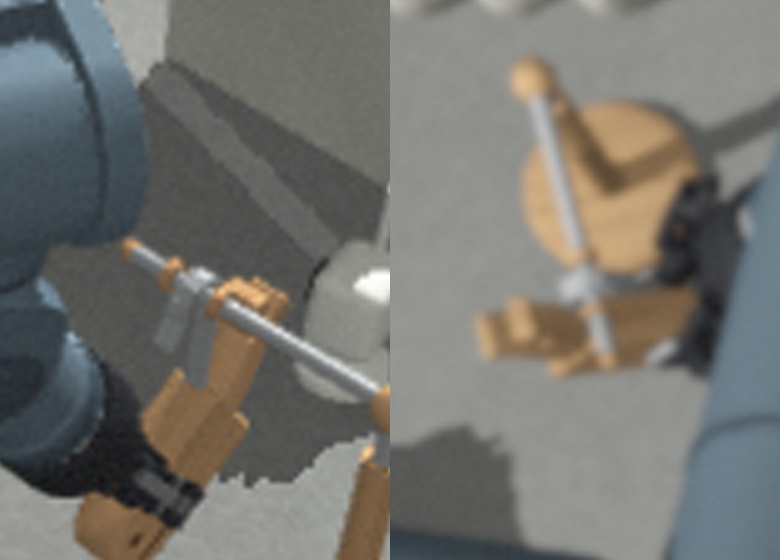

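The arm is sinking and carries about 2 N of roughly 3.3 N, so about 16 mm remain. I lower 13 mm more and average for longer.

>>> step_arm --travel '[[0,0,-0.0018],[0,0,-0.0036],[0,0,-0.0054],[0,0,-0.0072],[0,0,-0.009],[0,0,-0.0105],[0,0,-0.012],[0,0,-0.013]]' --twist '[[0,0,0],[0,0,0],[0,0,0],[0,0,0],[0,0,0],[0,0,0],[0,0,0],[0,0,0]]'

```text
t: 15.6
tcp_pos: [0.6002, 0.1438, 0.1043]
orientation: [-0.322, 0.936, 0.136, -0.047]
force: [0.2, 0.0, 0.6]
opening: 0.369
```

```bash
python3 -c "
from look import *
look(9);avg(50)
plot([('s9',0),('t9',1)],monitor.observe(),'w9')
"
```

```text
15.7 [0.60022208 0.14381    0.10424508] [-0.87086255 -0.39120895 -0.11635069]
bend [0.59296389 0.16830753 0.22578598] arm 0.0005324028501708379 0.00016217321840402226 -0.04421401818205725
t 18.2 F [ 0.084  0.498 -0.036] sd [0.47 0.48 0.55] M [-0.5123 -0.162  -0.0112] tcp [0.6002 0.1438 0.1043] q [-0.3223  0.9356  0.1361 -0.047 ] op 0.364
s9 steel x [-0.0265  0.0012  0.0264] y [0.0652 0.1101] z [0.0899 0.1025] 186
t9 steel x [-0.0288 -0.0015  0.0268] y [0.0654 0.1128] z [0.0892 0.0992] 107
```

View pics/w9.png

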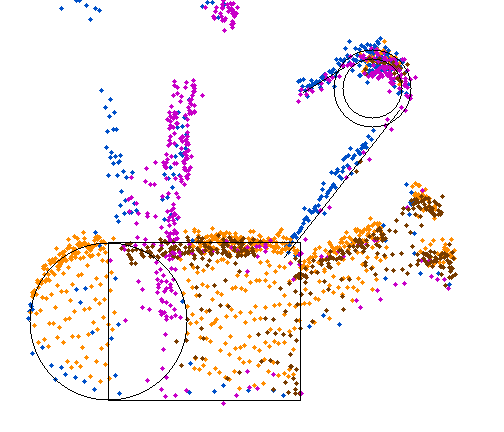

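Vertical force is about 0 now, so the arm carries the weight. A residual of +0.45 N along the arm's +y remains. I shift 1 mm that way and re-measure.

>>> step_arm --travel '[[-0.0001,0.0003,0],[-0.0002,0.0006,0],[-0.0003,0.001,0],[-0.0003,0.001,0],[-0.0003,0.001,0],[-0.0003,0.001,0],[-0.0003,0.001,0],[-0.0003,0.001,0]]' --twist '[[0,0,0],[0,0,0],[0,0,0],[0,0,0],[0,0,0],[0,0,0],[0,0,0],[0,0,0]]'

```text
t: 19.0
tcp_pos: [0.6, 0.1447, 0.1043]
orientation: [-0.322, 0.936, 0.136, -0.047]
force: [0.9, -2.9, -0.3]
opening: 0.369
```

```bash
python3 -c "
from look import *
avg(70)
"
```

```text
t 22.5 F [ 1.012 -2.443 -0.16 ] sd [0.49 0.55 0.49] M [-0.5503 -0.174  -0.0469] tcp [0.5999 0.1448 0.1044] q [-0.3223  0.9356  0.1361 -0.047 ] op 0.37
```

>>> step_arm --travel '[[0.0001,-0.0003,0],[0.0002,-0.0006,0],[0.0002,-0.0008,0],[0.0002,-0.0008,0],[0.0002,-0.0008,0],[0.0002,-0.0008,0],[0.0002,-0.0008,0],[0.0002,-0.0008,0]]' --twist '[[0,0,0],[0,0,0],[0,0,0],[0,0,0],[0,0,0],[0,0,0],[0,0,0],[0,0,0]]'

```text
t: 23.3
tcp_pos: [0.6, 0.1441, 0.1043]
orientation: [-0.322, 0.936, 0.136, -0.047]
force: [0.2, 0.7, -0.6]
opening: 0.364
```

```bash
python3 -c "
from look import *
avg(50)
"
```

```text
t 25.8 F [-0.179  0.585 -0.182] sd [0.46 0.39 0.38] M [-0.5135 -0.1536  0.001 ] tcp [0.6001 0.144  0.1043] q [-0.3223  0.9356  0.1361 -0.047 ] op 0.369
```

>>> step_arm --travel '[[0,0.0001,-0.0003],[0,0.0002,-0.0006],[-0.0001,0.0002,-0.0009],[-0.0001,0.0002,-0.0012],[-0.0001,0.0002,-0.0015],[-0.0001,0.0002,-0.0015],[-0.0001,0.0002,-0.0015],[-0.0001,0.0002,-0.0015]]' --twist '[[0,0,0],[0,0,0],[0,0,0],[0,0,0],[0,0,0],[0,0,0],[0,0,0],[0,0,0]]'

```text
t: 26.6
tcp_pos: [0.6001, 0.1442, 0.1028]
orientation: [-0.322, 0.936, 0.136, -0.047]
force: [0.3, -0.6, 1.2]
opening: 0.364
```

```bash
python3 -c "
from look import *
avg(70)
"
```

```text
t 30.1 F [ 0.41  -0.272 -0.095] sd [0.53 0.49 0.54] M [-0.5111 -0.1664 -0.0479] tcp [0.6    0.1442 0.1028] q [-0.3223  0.9356  0.1361 -0.047 ] op 0.365
```

Forces are near zero on all axes. I ease the grip to the minimum first, then open in small steps.

>>> step_arm --travel '[[0,0,0],[0,0,0],[0,0,0],[0,0,0],[0,0,0],[0,0,0],[0,0,0],[0,0,0]]' --twist '[[0,0,0],[0,0,0],[0,0,0],[0,0,0],[0,0,0],[0,0,0],[0,0,0],[0,0,0]]' --claw 0.35 --force 20

```text
t: 30.9
tcp_pos: [0.6, 0.1442, 0.1028]
orientation: [-0.322, 0.936, 0.136, -0.047]
force: [0.5, -0.2, 0.3]
opening: 0.368
```

```bash
python3 -c "
from look import *
avg(30)
"
```

```text
t 32.4 F [ 0.481 -0.335 -0.046] sd [0.57 0.39 0.47] M [-0.5171 -0.1661 -0.0558] tcp [0.6    0.1442 0.1028] q [-0.3223  0.9356  0.1361 -0.047 ] op 0.361
```

>>> step_arm --travel '[[0,0,0],[0,0,0],[0,0,0],[0,0,0],[0,0,0],[0,0,0],[0,0,0],[0,0,0]]' --twist '[[0,0,0],[0,0,0],[0,0,0],[0,0,0],[0,0,0],[0,0,0],[0,0,0],[0,0,0]]' --claw 0.375

```text
t: 33.2
tcp_pos: [0.6, 0.1442, 0.1028]
orientation: [-0.322, 0.936, 0.136, -0.047]
force: [-0.6, -0.8, 0.0]
opening: 0.377
```

>>> step_arm --travel '[[0,0,0],[0,0,0],[0,0,0],[0,0,0],[0,0,0],[0,0,0],[0,0,0],[0,0,0]]' --twist '[[0,0,0],[0,0,0],[0,0,0],[0,0,0],[0,0,0],[0,0,0],[0,0,0],[0,0,0]]' --claw 0.4

```text
t: 34.0
tcp_pos: [0.6, 0.1442, 0.1028]
orientation: [-0.322, 0.936, 0.136, -0.047]
force: [0.0, 0.5, 0.1]
opening: 0.398
```

```bash
python3 -c "
from look import *
look(10);avg(10)
plot([('s10',0),('t10',1)],monitor.observe(),'w10')
"
```

```text
34.1 [0.5999985  0.14419748 0.10282395] [ 0.30467162 -0.00247197  0.70603948]
bend [0.59273268 0.16870588 0.22436221] arm 0.00042464297482151564 0.0006099667530053628 -0.0456377946617168
t 34.6 F [-0.084 -0.089 -0.029] sd [0.46 0.42 0.41] M [-0.4871 -0.1509 -0.0117] tcp [0.6    0.1442 0.1028] q [-0.3223  0.9356  0.1361 -0.047 ] op 0.399
s10 steel x [-0.0258  0.0016  0.0243] y [0.0648 0.1095] z [0.0888 0.1016] 186
t10 steel x [-0.0288 -0.0016  0.0275] y [0.0652 0.1102] z [0.0892 0.0991] 113
```

View pics/w10.png

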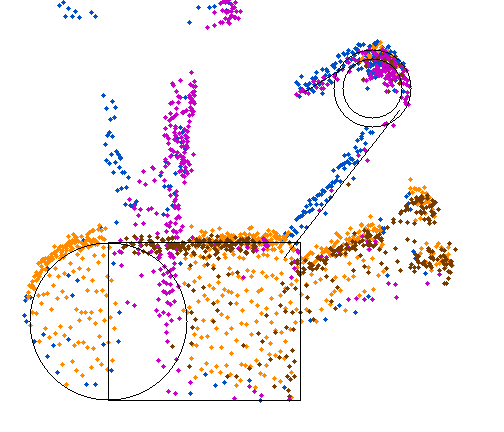

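View pics/l10.png

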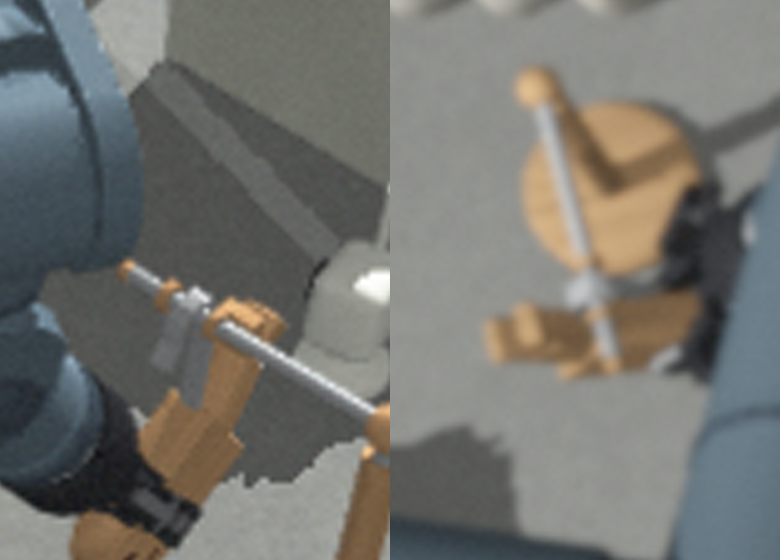

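Released: force is about 0, and the whale and arm moved no more than about 1 mm from the held pose. I open further and back straight out along the fingers.

>>> step_arm --travel '[[0,0,0],[0,0,0],[0,0,0],[0,0,0],[0,0,0],[0,0,0],[0,0,0],[0,0,0]]' --twist '[[0,0,0],[0,0,0],[0,0,0],[0,0,0],[0,0,0],[0,0,0],[0,0,0],[0,0,0]]' --claw 0.6

```text
t: 35.4
tcp_pos: [0.6, 0.1442, 0.1028]
orientation: [-0.322, 0.936, 0.136, -0.047]
force: [-0.3, 0.0, 0.6]
opening: 0.601
```

>>> step_arm --travel '[[0.0009,-0.003,0.004],[0.0021,-0.007,0.0094],[0.0039,-0.013,0.0174],[0.006,-0.02,0.0267],[0.0081,-0.027,0.0361],[0.0105,-0.035,0.0468],[0.0128,-0.043,0.0575],[0.0146,-0.049,0.0655]]' --twist '[[0,0,0],[0,0,0],[0,0,0],[0,0,0],[0,0,0],[0,0,0],[0,0,0],[0,0,0]]'

```text
t: 36.2
tcp_pos: [0.6153, 0.0941, 0.1698]
orientation: [-0.322, 0.936, 0.136, -0.046]
force: [-0.2, 0.2, -0.6]
opening: 0.601
```

>>> step_arm --travel '[[0.003,-0.01,0.008],[0.006,-0.025,0.015],[0.01,-0.045,0.02],[0.014,-0.065,0.025],[0.018,-0.085,0.03],[0.022,-0.105,0.03],[0.024,-0.115,0.03],[0.024,-0.12,0.03]]' --twist '[[0,0,0],[0,0,0],[0,0,0],[0,0,0],[0,0,0],[0,0,0],[0,0,0],[0,0,0]]'

```text
t: 37.0
tcp_pos: [0.6389, -0.026, 0.1981]
orientation: [-0.322, 0.936, 0.136, -0.047]
force: [0.2, -0.3, 0.0]
opening: 0.6
```

```bash
python3 -c "
from look import *
s0=dict(monitor.observe())
look(11)
Z=[]
for i in range(10):
    c=viewer.capture('scene');Z.append(c['pixels'].astype(int))
print('frame diff',[int((abs(Z[i]-Z[0]).max(2)[120:280,330:440]>60).sum()) for i in range(10)])
cap('scene','s12')
"
```

```text
37.1 [ 0.63861485 -0.02517883  0.19814486] [0.40045884 0.44269503 0.17854373]
bend [ 0.63140403 -0.00068978  0.31969029] arm -0.010912936955114836 -0.17277029307670966 0.04969028718894797
frame diff [0, 0, 0, 0, 1, 0, 0, 0, 0, 0]
```

View pics/l11.png

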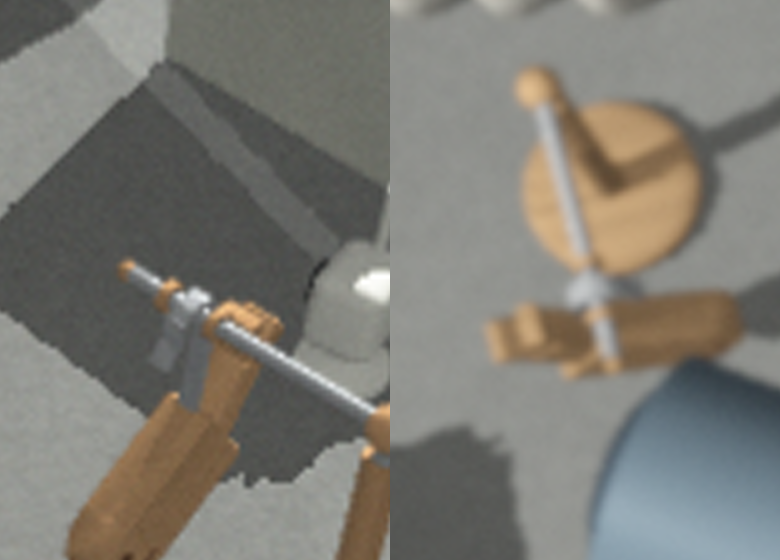

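View pics/s12.png

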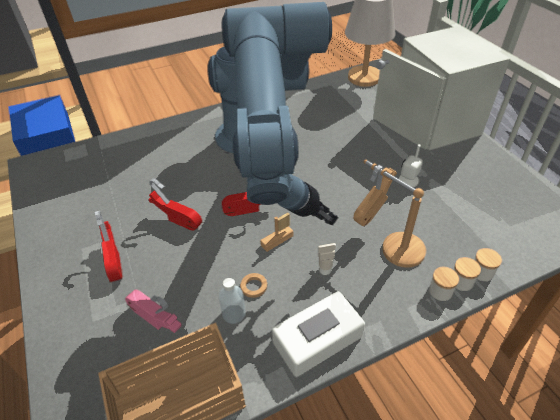

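The whale hangs head down between the collars (scene 375,195), and ten frames show no motion. The gripper at (325,212) is well clear and everything else is where it was. Signing off.

```bash
python3 -c "
from h import *
a=np.load('s0.npz')['pixels'].astype(int) if 0 else np.load('scene0.npz')['pixels'].astype(int);b=np.load('s12.npz')['pixels'].astype(int)
for n,(x0,y0,x1,y1) in dict(tube=(315,240,340,280),bottle=(215,275,245,325),ring=(238,270,270,300),red1=(95,220,125,285),pink=(122,288,182,332)).items(): print(n,(abs(a-b).max(2)[y0:y1,x0:x1]>60).sum())
print(workorder.sign_off())"
```

```text
tube 111
bottle 4
ring 0
red1 264
pink 751
the job is handed in; nothing more can be done
None
```

```bash
python3 -c "
from h import *
a=np.load('scene0.npz');b=np.load('s12.npz');A=cloud(a);B=cloud(b);d=np.linalg.norm(A-B,axis=2)
for n,(x0,y0,x1,y1) in dict(tube=(315,240,340,280),bottle=(215,275,245,325),ring=(238,270,270,300),boat=(258,210,297,252),red1=(95,220,125,285),red2=(148,178,205,230),pink=(122,288,182,332)).items():
    z=(a['z_map']>0)&(b['z_map']>0);q=d[y0:y1,x0:x1][z[y0:y1,x0:x1]];print(n,'median mm',(np.median(q)*1e3).round(1),'frac>12mm',(q>.012).mean().round(3))
"
```

```text
tube median mm 2.5 frac>12mm 0.002
bottle median mm 2.3 frac>12mm 0.001
ring median mm 2.4 frac>12mm 0.001
boat median mm 2.8 frac>12mm 0.015
red1 median mm 2.8 frac>12mm 0.004
red2 median mm 3.2 frac>12mm 0.012
pink median mm 2.2 frac>12mm 0.002
```

The pale whale now hangs by its tail hook on the hanger's arm, between the two collars and head down. I handed the job in at about 37.7 s.

**What I did:** I gripped the whale over its back near the head and tilted it 38° head down. I slid the hook endwise over the arm's tip and lowered it slowly until the wrist carried about 0 N. I then eased the grip to 20 N, opened in small steps and backed straight out along the fingers.

**Last checks that passed:**
- After release the whale and the arm stayed within about 1 mm of where I had held them.
- Ten frames after I backed away showed no motion, and the gripper was well clear.

**Checks that disagreed:**
- **Load on the arm:** the force change during lowering gave about 3.3 N, while the arm's sink gave about 3.1 N. The two agree within their error, and I used zero wrist force as the sign that the arm carried everything.
- **Sideways shift:** while still holding the whale I shifted it 1 mm too far along the arm's y, which put about 2.6 N sideways on the hook. I moved it back before letting go.
- **Other objects:** comparing colours before and after flagged changes around the cream tube, one red whale and the pink whale. The depth readings show no movement of those three, nor of the bottle, teether, boat and a second red whale, so I take the changes to be shadows. The baby monitor and the third red whale I checked only by eye.

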